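# Seat a wheelchair axle plate in the drilling jig

## Task

Slide the long axle plate that lies on the drilling jig, without lifting it, until its long edge is against both dowels and its end is against the end stop block, ready for drilling, and leave it there. Do not disturb the small square caster plate on the bench.

Things in the scene. Friction and masses are not known exactly. Their poses are not given: they have to be found in the camera images.
- axle_plate: The work: flat aluminium bar, 220 long x 60 wide x 15 mm thick, about 0.5 kg, with a row of five 18 mm holes. It starts loose and flat on the jig bed, short of the dowels and of the stop. Origin: centre of its underside. x runs along the 220 mm length, y along the 60 mm width, z up. Either end may face the stop.
- jig: Fixed dark steel bed, 260 (x) x 360 (y) x 15 mm thick. Origin: centre of its underside, on the bench. Two upright steel dowels, 14 mm diameter, 30 mm tall above the bed, at x = +75 mm, y = -65 and +65 mm (far side from the robot). A seated plate has its length along jig y and its centre at x = +38 mm. Position and yaw vary.
- end_stop: Steel block 40 (x) x 25 (y) x 30 mm tall fixed on the bed, at jig x = +38 mm and y = either +152.5 or -152.5 mm; at the other place is only a flat 20 mm plug, 2 mm high. Origin: centre of its underside, on the bed's top; axes parallel to the jig's. The plate's end goes against its inner face; a seated plate's centre is 122.5 mm from it along jig y.
- caster_plate: Bystander: small square aluminium plate 70 x 70 x 10 mm with an upright round tube, 32 mm diameter, rising to 45 mm. It lies loose on the bench at the left or right of the jig; on the other side lies a caster wheel. Origin: centre of its underside.

How it is judged (in metres and radians):
At the end, for the whole second after the job is handed in: The axle plate lies flat and at rest on the jig bed, its centre within 10 mm of the fully seated place in the direction towards the dowels and not more than 10 mm short of the end stop, its length parallel to the line of the dowels within 10 degrees (x of axle_plate in the frame of jig between 0.028 and 0.048 m and y of axle_plate in the frame of end_stop between -0.1325 and 0.1325 m and horizontal distance between axle_plate and jig below 0.07 m and angle between the x axis of axle_plate and the y axis of jig, either way round below 0.175 rad and angle between axle_plate's own z axis and vertical below 0.1 rad and z of axle_plate in the frame of jig below 0.02 m and linear speed of axle_plate below 0.02 m/s); the robot touches nothing.
It fails at once if the axle plate is lifted off the jig bed (more than 20 mm) (height (world z) of axle_plate above 0.035 m).
It fails at once if the small caster plate is moved more than 30 mm (distance of caster_plate from where it was at the start of the episode above 0.03 m).
It also fails if it takes over 43 s, if anything falls off the work surface, if the arm or the gripper's body presses on something with over 40 N, if the wrist force passes 120 N, or if a joint passes its speed limit or range.

## Robot

A 6-joint arm with a two-finger parallel gripper is mounted at the origin on the work surface. World frame = base frame: x ahead of the robot, y to its left, z up, the work surface at z = 0. Lengths are in m, angles in degrees, forces in N, time in s.
With the tool pointing down it reaches from about 0.35 to 0.85 m from the base axis. Payload 8.1 kg.
Tool frame: the origin (TCP) lies on the centre line of the jaws, within the pads' length; the fingertips stand 17 mm ahead of it and the grasp point (between the pads) lies 2 mm behind it (env.nose_length is the z of the fingertips in the tool frame, in m); z points along the fingers, y is the direction in which the jaws open and shut (so a half turn about z gives the same grasp; the last joint's range is limited). The gripper opens to 85 mm and grips with 20 to 120 N. Pads are 22 mm wide; open, the fingers measure 114 mm over their backs; the gripper's body (76 mm by 85 mm) begins 54 mm behind the grasp point. The pads swing forward as they close: fully open they stand 13 mm farther back than shut.
Start: joints at [-74.622, 7.471, 85.268, -0, 87.261, -4.893], TCP at [0.208, -0.563, 0.248] pointing down, gripper open.
Joint ranges: [-169.43, 169.43], [-51.17, 129.36], [1.28, 143.12], [-76.62, 256.62], [0, 156.53], [-152.29, 152.29]. Speed limits (degrees/s): [136.94, 136.94, 159.86, 180, 180, 180].

## Interface

Orientations are given as [roll, pitch, yaw] about the fixed x, y, z axes, in that order (R = Rz(yaw) Ry(pitch) Rx(roll)).
In Python, from rig import env, read_camera, finish_job, regions_of gives the robot as it stands.
- The arm moves only by the shell command python3 -m pendant 'ROWS' [FORCE]. ROWS is JSON, a list of rows, each a list of 3 entries, a list of its own where there are three numbers: the shift along the tool's x, y, z in mm, then the turn, a rotation vector about the tool's x, y, z in rad, then the closure, from -1 (fully open) to 1 (shut). A call has 1 to 10 rows; each row shifts and turns the commanded pose from where the row before left it, along the tool's axes as they then stand; what a row does not reach is not made up. A row lasts 1/10 s, in which the tool goes at most 50 mm and 8.59 degrees, less where a joint would pass 70% of its speed; a pose out of reach is approached as far as the arm can. A call with a gripper value outside its range is refused whole. The fingers move at their own pace and stop on an object; FORCE is the grip in N (left out, the last holds). Time passes only in rows, so rows that do not move let the fingers close. It gives the time, the measured TCP pose, the force and the opening at its end, in the units of the state.
- env.read_state(): the state, without advancing time (a new reading comes with each control period).
- read_camera(name): name is "scene" or "top" or "wrist"; returns a dict with "image" (384x512x3 uint8, red, green, blue), "K" (3x3 intrinsics, pixels), "D" ([k1, k2, p1, p2, k3] as OpenCV has them; the pictures are not rectified), "R" (3x3) and "t" (3): a world point X has camera coordinates R X + t; the wrist camera has in their place "mount" (4x4, takes a point from camera to tool coordinates, whose origin is the TCP and whose axes are the flange's). Camera axes: x right, y down, z forward; pixel columns grow to the right and rows downward; lengths in m; the calibration is good to about 2 mm. A picture is of the moment at which its call begins: read the wrist's pose just before it. There is no depth.
- finish_job(): hands the job in, once; it reports no verdict.
Trained networks look in a picture, given as the dict that the camera call returned (one of the last four; its "shot" number tells which), for a name from the list of things; names that differ only in an ending like _2 or _b are one class to them, and where a whole thing is asked for, a point or a joint stands for the part that bears it (a point fixed in the world has none). Each returns a list of dicts, best first, with "score" (0 to 1); they miss things now and then, are a little off and sometimes report something else, mostly with a low value. They report only what shows in the picture. A call takes as long as a camera call.
- regions_of(picture, target): "mask" (384x512 bool, what is visible of it) and "bbox" ([left, top, width, height] in pixels, round what is visible of it).
The state is a dict: "t": time; "joint_pos": joint angles; "joint_velocities": joint speeds; "tau": joint torques, N m; "tcp_pos": TCP position; "orientation": TCP orientation; "force": force on the tool from outside, world axes, zero at the start; "wrist_torque": the same for the moment, N m; "opening": finger opening in m.
Only numpy, scipy, OpenCV 4.12 (cv2) and the standard library are available. Lean on these libraries where they do the work, as an engineer would, in place of code of your own. Each camera call takes 0.05 s, during which the arm holds its last target.

## Working session

There is one attempt and no reset: what is moved stays moved. The work goes in short steps, Python scripts to look and compute and a shell command to move; the robot and the scene stay as the last step left them, time stands still between calls to the robot, and variables do not carry over. Pictures are saved under pics/ and viewed, and the job is handed in when it is done.

```bash
mkdir -p pics; ls
python3 - <<'E'
from rig import env, read_camera, regions_of
import cv2,numpy as np,pickle
s=env.read_state(); print(s['t'],s['tcp_pos'],s['orientation'],s['opening'],env.nose_length)
P={}
for n in ['top','scene']:
    p=read_camera(n); P[n]=p
    im=p['image'][:,:,::-1].copy()
    for t in ['axle_plate','jig','end_stop','caster_plate']:
        for r in regions_of(p,t)[:2]: print(n,t,round(r['score'],2),r['bbox'],r['mask'].sum()); p.setdefault('m',{}).setdefault(t,[]).append(r)
    cv2.imwrite(f'pics/{n}1.png',im)
    print(n,p['K'].tolist(),p['D'],p['R'].tolist(),p['t'])
pickle.dump(P,open('p1.pkl','wb'))
E
```

```text
pics
0.0 [ 0.2077775  -0.5623341   0.24725154] [-1.79896462e+02 -1.04524967e-02  2.02691061e+01] 0.08536596681832438 0.017
top axle_plate 0.69 [243.8, 191.3, 106.2, 49.6] 2669
top jig 0.96 [208.3, 133.6, 170.7, 133.1] 15777
top end_stop 0.52 [213.3, 177.3, 17.0, 24.8] 274
top caster_plate 0.55 [391.3, 168.1, 30.3, 35.3] 964
top [[458.3572334766418, 0.0, 259.72635173741554], [0.0, 458.3572334766418, 192.66649479531227], [0.0, 0.0, 1.0]] [-0.17917362  0.          0.          0.          0.        ] [[0.004959968779415418, -0.9994680810609554, -0.032232803943164655], [-0.9946878940659515, -0.0016169473144193648, -0.10292414138589766], [0.10281727534003747, 0.03257208040198936, -0.9941668207448573]] [0.03726138 0.59816615 0.97000721]
scene axle_plate 0.72 [174.6, 183.4, 89.4, 47.5] 1929
scene jig 0.8 [142.3, 171.1, 186.8, 113.8] 10418
scene end_stop 0.55 [293.0, 187.7, 15.4, 25.3] 296
scene caster_plate 0.63 [101.4, 231.8, 37.3, 35.1] 989
scene caster_plate 0.17 [144.5, 168.7, 184.0, 113.2] 9790
scene [[405.9053949158717, 0.0, 254.83434970637913], [0.0, 405.9053949158717, 193.94686206111788], [0.0, 0.0, 1.0]] [-0.02708772  0.          0.          0.          0.        ] [[0.33846587373520903, 0.9408944627997976, 0.012588176569372233], [0.5727160387636188, -0.19537045555441748, -0.7961323533429405], [-0.746617165125187, 0.27667308320315437, -0.604991581570595]] [-0.22089967 -0.28761619  1.38830072]
```

View pics/top1.png

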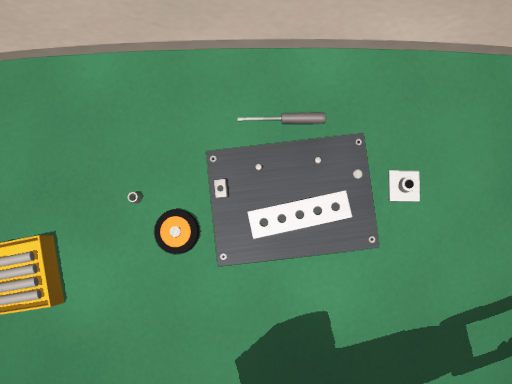

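View pics/scene1.png

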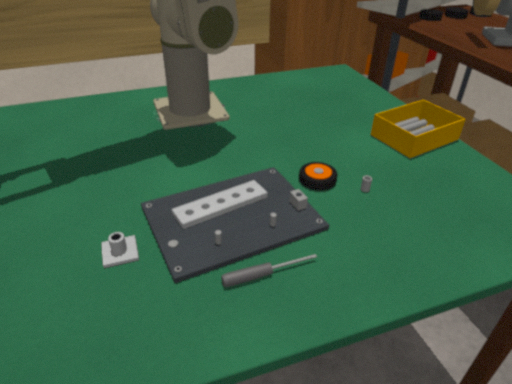

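```bash
cat > h.py <<'E'
import cv2,numpy as np
def back(p,px,z):
    px=np.array(px,float).reshape(-1,1,2)
    n=cv2.undistortPoints(px,p['K'],np.array(p['D'])).reshape(-1,2)
    R=np.array(p['R']);t=np.array(p['t']);C=-R.T@t
    d=np.c_[n,np.ones(len(n))]@R
    s=(z-C[2])/d[:,2]
    return (C+s[:,None]*d)[:,:2]
def proj(p,X):
    X=np.array(X,float).reshape(-1,3)
    r,_=cv2.Rodrigues(np.array(p['R']))
    return cv2.projectPoints(X,r,np.array(p['t'],float),p['K'],np.array(p['D']))[0].reshape(-1,2)
def rect(p,mask,z):
    m=mask.astype(np.uint8)
    c=max(cv2.findContours(m,cv2.RETR_EXTERNAL,cv2.CHAIN_APPROX_NONE)[0],key=cv2.contourArea)
    w=back(p,c.reshape(-1,2),z)
    return cv2.minAreaRect((w*1000).astype(np.float32))
E
python3 - <<'E'
import pickle
from h import *
P=pickle.load(open('p1.pkl','rb'))
for n in P:
    for t,z in [('axle_plate',.03),('jig',.015),('end_stop',.045),('caster_plate',.01)]:
        print(n,t,rect(P[n],P[n]['m'][t][0]['mask'],z))
E
```

```text
top axle_plate ((551.9854125976562, -47.9342041015625), (64.17536163330078, 222.8656005859375), 12.395683288574219)
top jig ((586.9490966796875, -30.158493041992188), (261.44805908203125, 361.0703430175781), 6.9339375495910645)
top end_stop ((603.506591796875, 122.76368713378906), (45.86447525024414, 30.48027992248535), 0.8904579877853394)
top caster_plate ((616.1134643554688, -284.5967102050781), (68.299560546875, 72.75007629394531), 0.001620763330720365)
scene axle_plate ((558.2550048828125, -50.439971923828125), (77.24677276611328, 223.77133178710938), 11.917010307312012)
scene jig ((591.3474731445312, -32.55790710449219), (277.8968200683594, 365.45977783203125), 6.869506359100342)
scene end_stop ((620.51123046875, 114.70526123046875), (39.05788803100586, 79.25614929199219), 64.47917938232422)
scene caster_plate ((611.9459228515625, -287.3919372558594), (70.77427673339844, 99.29366302490234), 89.46263885498047)
```

The end stop is at the left in the top view (px 220,188), on the +y side. The plate is centred at about px (300,215), the dowels at (258,167) and (318,160), and the caster plate is well clear at (405,185). I'll grip the plate lightly across its width, slide it in, and release it between the dowels. The first move turns the wrist.

```bash
python3 -m pendant '[[[0,0,0],[0,0,-0.1433],-1],[[0,0,0],[0,0,-0.1433],-1],[[0,0,0],[0,0,-0.1433],-1],[[0,0,0],[0,0,-0.1433],-1],[[0,0,0],[0,0,-0.1433],-1],[[0,0,0],[0,0,-0.1433],-1],[[0,0,0],[0,0,-0.1433],-1],[[0,0,0],[0,0,-0.1433],-1],[[0,0,0],[0,0,-0.1433],-1],[[0,0,0],[0,0,-0.1433],-1]]' 20
cat >> h.py <<'E'
from scipy.spatial.transform import Rotation as Ro
def delta(s,pos,yaw):
    R=Ro.from_euler('xyz',s['orientation'],degrees=True)
    T=Ro.from_euler('xyz',[180,0,yaw],degrees=True)
    return R.inv().apply(np.array(pos)-s['tcp_pos'])*1000,(R.inv()*T).as_rotvec()
E
python3 - <<'E'
from rig import env
from h import *
s=env.read_state();print(s['tcp_pos'],s['orientation'],s['joint_pos']);print(delta(s,[.552,-.048,.15],102.4))
P=__import__('pickle').load(open('p1.pkl','rb'))['top']
# jig pose check: fit drawn corners, dowels
c=np.array([.587,-.030]);a=np.radians(6.93);J=np.array([[np.cos(a),-np.sin(a)],[np.sin(a),np.cos(a)]])
def j(x,y,z): return [*(c+J@[x,y]),z]
print(proj(P,[j(.13,.18,.015),j(.13,-.18,.015),j(-.13,-.18,.015),j(-.13,.18,.015),j(.075,.065,.045),j(.075,-.065,.045),j(.038,.1525,.045)]))
print(J@[.038,.030]+c)
E
```

```text
t: 1.5
tcp_pos: [0.2079, -0.5629, 0.2484]
orientation: [180.0, 0.0, 102.7]
force: [-0.1, 0.7, -0.6]
opening: 0.0856
[ 0.20788947 -0.5628708   0.24835023] [1.79998825e+02 6.44080197e-03 1.02713288e+02] [-7.46243243e+01  7.46808016e+00  8.52651106e+01  8.75638151e-04
  8.72603208e+01 -8.73376540e+01]
(array([426.52979759, 448.98101503,  98.31149197]), array([2.08163933e-05, 1.12356850e-04, 5.46790461e-03]))
[[204.84179406 150.95391696]
 [362.79877977 132.18601832]
 [378.9843204  246.93545973]
 [217.09867558 266.364746  ]
 [257.65301294 166.54556997]
 [317.10334821 159.47018209]
 [219.53281212 188.15700185]]
[0.62110268 0.00436578]
```

```bash
python3 -m pendant '[[[20,21,4],[0,0,0.005],-1],[[30,31,7],[0,0,0],-1],[[33,35,8],[0,0,0],-1],[[33,35,8],[0,0,0],-1],[[33,35,8],[0,0,0],-1],[[33,35,8],[0,0,0],-1],[[33,35,8],[0,0,0],-1],[[33,35,8],[0,0,0],-1],[[33,35,8],[0,0,0],-1],[[33,35,8],[0,0,0],-1]]'
python3 -m pendant '[[[33,35,8],[0,0,0],-1],[[33,35,8],[0,0,0],-1],[[33,35,8],[0,0,0],-1],[[25,25,5],[0,0,0],-1],[[10,10,0],[0,0,0],-1],[[0,0,0],[0,0,0],-1],[[0,0,0],[0,0,0],-1]]'
python3 - <<'E'
from rig import env,read_camera
from h import *
s=env.read_state();print(s['tcp_pos'],s['orientation'],s['joint_pos']);print(delta(s,[.552,-.048,.06],102.4))
p=read_camera('wrist');cv2.imwrite('pics/w2.png',p['image'][:,:,::-1])
p=read_camera('scene');cv2.imwrite('pics/s2.png',p['image'][:,:,::-1])
E
```

```text
t: 2.5
tcp_pos: [0.4676, -0.1845, 0.1734]
orientation: [180.0, 0.0, 102.1]
force: [1.0, -1.4, 0.3]
opening: 0.0858
t: 3.2
tcp_pos: [0.5753, -0.0265, 0.1445]
orientation: [-180.0, 0.0, 102.1]
force: [-0.3, 0.2, 0.6]
opening: 0.0857
[ 0.57525893 -0.02652084  0.14446534] [-1.79982654e+02  3.19088067e-02  1.02106129e+02] [-7.71868172e+00  7.90517428e+00  9.58510871e+01 -3.69599105e-02
  7.62492379e+01 -1.98160192e+01]
(array([-16.07650188, -27.22077007,  84.48255462]), array([-0.00030418,  0.00055614, -0.00512909]))
```

View pics/w2.png

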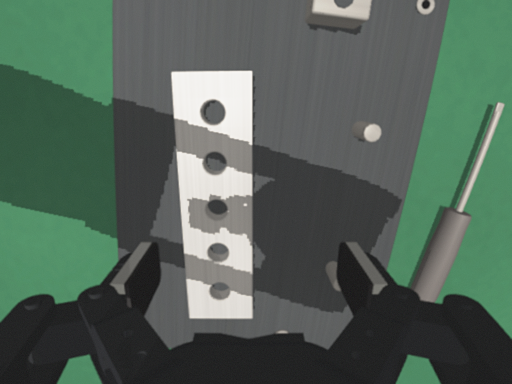

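View pics/s2.png

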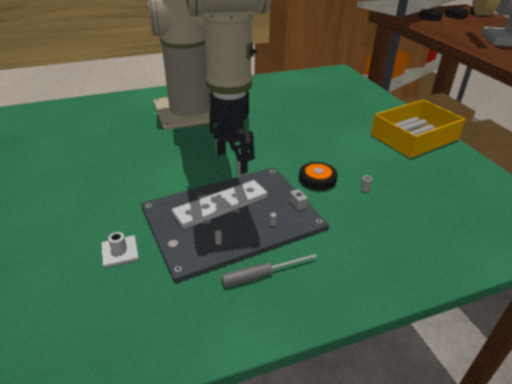

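The wrist view shows the plate in line with the jaws (middle hole at px 217,208), with the TCP about 27 mm too far along +y. I'll correct that and go down.

```bash
python3 -m pendant '[[[-8,-14,15],[0,0,-0.005],-1],[[-8,-13,25],[0,0,0],-1],[[0,0,25],[0,0,0],-1],[[0,0,19],[0,0,0],-1],[[0,0,0],[0,0,0],-1],[[0,0,0],[0,0,0],-1]]'
python3 - <<'E'
from rig import env,read_camera
from h import *
s=env.read_state();print(s['tcp_pos'],s['orientation']);print(delta(s,[.552,-.048,.037],102.4))
p=read_camera('wrist');cv2.imwrite('pics/w3.png',p['image'][:,:,::-1])
E
```

```text
t: 3.9
tcp_pos: [0.5522, -0.0481, 0.0608]
orientation: [-180.0, 0.0, 102.3]
force: [0.1, 1.4, 1.0]
opening: 0.0854
[ 0.55219301 -0.04813941  0.06078899] [-1.79985209e+02  4.85365308e-04  1.02295285e+02]
(array([ 0.17751105, -0.15275671, 23.78902898]), array([-2.58153298e-04,  8.23532310e-06, -1.82762984e-03]))
```

View pics/w3.png

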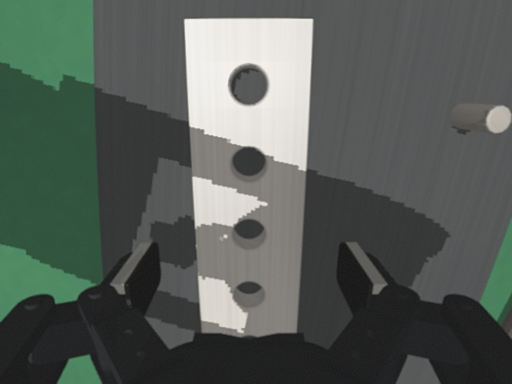

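The plate (edges at px 190 and 310) sits centred between the fingers (px 155 and 345). Next I lower and close gently.

```bash
python3 -m pendant '[[[0,0,12],[0,0,0],-1],[[0,0,11],[0,0,0],-1],[[0,0,0],[0,0,0],-1],[[0,0,0],[0,0,0],0],[[0,0,0],[0,0,0],0],[[0,0,0],[0,0,0],1],[[0,0,0],[0,0,0],1],[[0,0,0],[0,0,0],1],[[0,0,0],[0,0,0],1]]' 20
python3 - <<'E'
from rig import env,read_camera
from h import *
s=env.read_state();print(s['tcp_pos'],s['orientation'],s['force'],s['opening']);print(delta(s,[.620,.0035,s['tcp_pos'][2]],96.9))
p=read_camera('wrist');cv2.imwrite('pics/w4.png',p['image'][:,:,::-1])
p=read_camera('scene');cv2.imwrite('pics/s4.png',p['image'][:,:,::-1])
E
```

```text
t: 4.85
tcp_pos: [0.5525, -0.0472, 0.0376]
orientation: [180.0, -0.0, 102.4]
force: [-3.3, 1.0, 4.2]
opening: 0.0592
[ 0.55251796 -0.04716994  0.03761052] [ 1.79997695e+02 -1.96042766e-04  1.02379269e+02] [-3.25075602  0.9820237   4.18179151] 0.05918576461299874
(array([3.50249248e+01, 7.67757941e+01, 3.20843801e-03]), array([ 4.00345172e-05, -5.34254900e-06,  9.56312859e-02]))
```

View pics/w4.png

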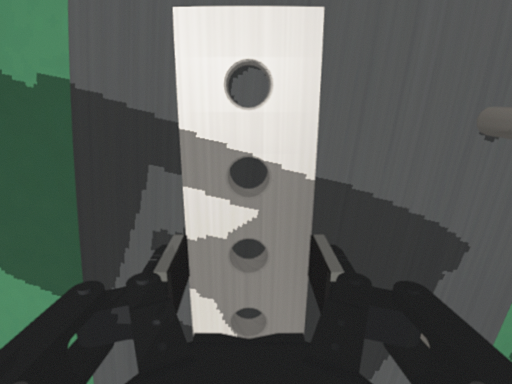

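The plate is gripped: the opening is 59 mm and the pads are on both long edges. I'll square it up and slide most of the way.

```bash
python3 -m pendant '[[[2,4,0],[0,0,0.024],1],[[3,6,0],[0,0,0.024],1],[[3,8,0],[0,0,0.024],1],[[3,8,0],[0,0,0.024],1],[[3,8,0],[0,0,0],1],[[3,8,0],[0,0,0],1],[[3,8,0],[0,0,0],1],[[3,8,0],[0,0,0],1],[[0,0,0],[0,0,0],1],[[0,0,0],[0,0,0],1]]' 20
cat > look.py <<'E'
import sys
from rig import env,read_camera,regions_of
from h import *
k=sys.argv[1]
s=env.read_state();print(s['t'],s['tcp_pos'],s['orientation'],s['force'],s['opening']);print(delta(s,[.620,.0035,s['tcp_pos'][2]],96.9))
for n in ['wrist','top']:
    p=read_camera(n);im=p['image'][:,:,::-1]
    if n=='top':
        for t in ['axle_plate','caster_plate']:
            for r in regions_of(p,t)[:1]: print(t,r['score'],rect(p,r['mask'],.03 if t[0]=='a' else .01))
        im=cv2.resize(im[110:290,190:440],None,fx=3,fy=3)
    cv2.imwrite(f'pics/{n}{k}.png',im)
E
python3 look.py 5
```

```text
t: 5.95
tcp_pos: [0.6076, -0.0161, 0.0377]
orientation: [179.9, 0.0, 96.9]
force: [3.4, 0.7, 0.1]
opening: 0.0589
5.95 [ 0.60757716 -0.01606542  0.03767241] [1.79856420e+02 9.84575943e-03 9.68794711e+01] [3.41422205 0.66261079 0.12504573] 0.058879329509282666
(array([17.93652972, 14.67693373,  0.03369746]), array([ 0.00250592,  0.00017229, -0.00035808]))
axle_plate 0.68 ((585.4391479492188, 26.613521575927734), (32.92234420776367, 50.23951721191406), 0.15157276391983032)
caster_plate 0.96 ((616.113525390625, -284.5563659667969), (68.2940673828125, 72.67101287841797), 0.006493932567536831)
```

View pics/wrist5.png

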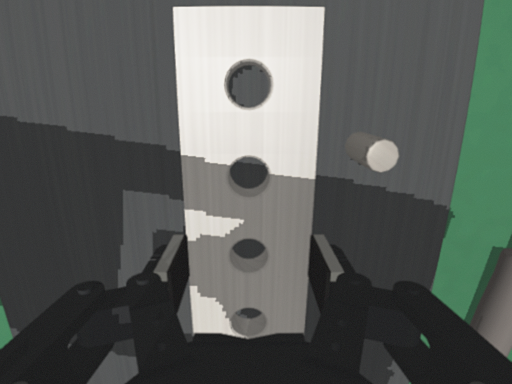

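View pics/top5.png

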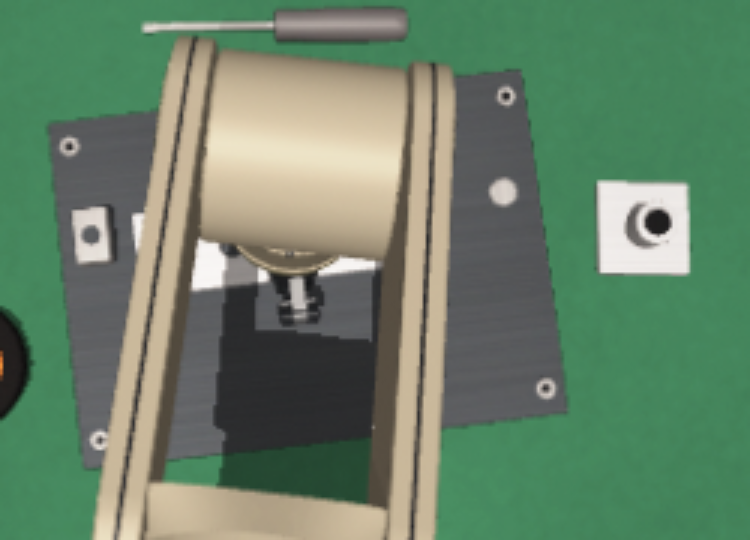

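The plate moves without slipping in the grip. The dowel is at px (372,152) and the gap has closed as predicted. I'll approach further, then creep on force.

```bash
python3 -m pendant '[[[3,3,0],[0,0,0],1],[[3,3,0],[0,0,0],1],[[3,3,0],[0,0,0],1],[[3,2,0],[0,0,0],1],[[3,1,0],[0,0,0],1],[[0,0,0],[0,0,0],1],[[0,0,0],[0,0,0],1]]' 20
python3 look.py 6
```

```text
t: 6.85
tcp_pos: [0.6164, -0.0006, 0.0376]
orientation: [-180.0, 0.1, 96.9]
force: [-1.8, -4.5, 4.3]
opening: 0.059
6.85 [ 0.61643327 -0.00062332  0.0376417 ] [-1.79975535e+02  5.64159440e-02  9.68598068e+01] [-1.76225122 -4.51738063  4.33454044] 0.05903791622991222
(array([ 3.66778512,  4.03368843, -0.00533384]), array([-0.00042734,  0.00098449, -0.00070171]))
axle_plate 0.68 ((598.14208984375, -149.115478515625), (254.19244384765625, 116.5466537475586), 6.4777398109436035)
```

View pics/wrist6.png

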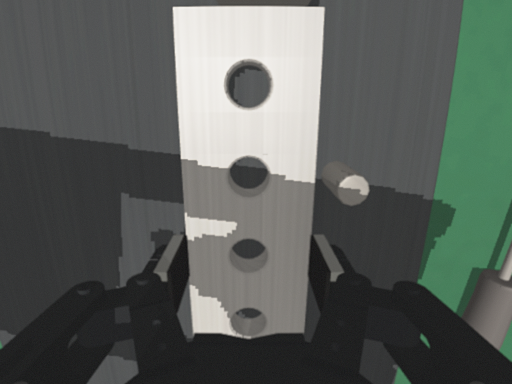

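View pics/top6.png

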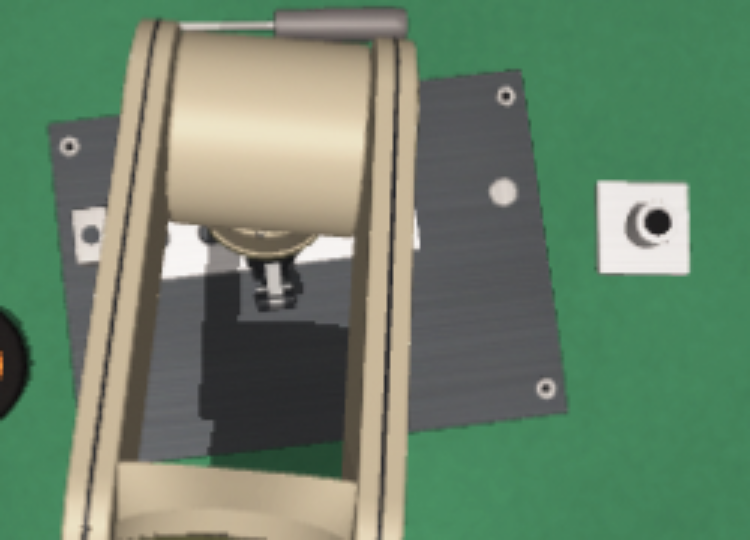

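```bash
python3 -m pendant '[[[0.5,1,0],[0,0,0],1],[[1,0.5,0],[0,0,0],1],[[0.5,0.5,0],[0,0,0],1],[[0,0,0],[0,0,0],1]]' 20
python3 -m pendant '[[[0.5,0.5,0],[0,0,0],1],[[0.5,0.5,0],[0,0,0],1],[[0,0,0],[0,0,0],1]]' 20
python3 look.py 7
```

```text
t: 7.45
tcp_pos: [0.6177, 0.0012, 0.0376]
orientation: [-179.9, 0.1, 96.9]
force: [-4.1, -5.0, 7.1]
opening: 0.0591
t: 7.75
tcp_pos: [0.6185, 0.0023, 0.0376]
orientation: [-179.9, 0.1, 96.9]
force: [-4.0, -6.4, 7.0]
opening: 0.0594
7.75 [0.61854978 0.00232331 0.0376164 ] [-1.79907376e+02  7.68542811e-02  9.68521230e+01] [-4.01783549 -6.35751445  6.98104884] 0.05935136768294811
(array([ 0.99526598,  1.5802446 , -0.00388962]), array([-0.00161715,  0.00134068, -0.0008367 ]))
axle_plate 0.72 ((599.6900634765625, 48.550018310546875), (35.24732208251953, 54.74893569946289), 0.13182607293128967)
caster_plate 0.72 ((614.795654296875, -284.2519226074219), (70.55937194824219, 75.17041015625), 0.33076897263526917)
```

View pics/wrist7.png

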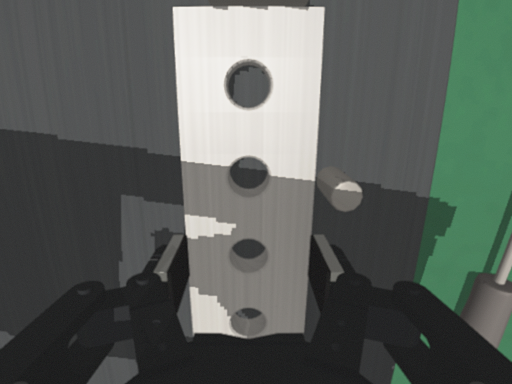

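```bash
python3 -m pendant '[[[0,0.5,0],[0,0,0],1],[[0,0.5,0],[0,0,0],1],[[0,0.5,0],[0,0,0],1],[[0,0,0],[0,0,0],1]]' 20
python3 -m pendant '[[[0,0.5,0],[0,0,0],1],[[0,0.5,0],[0,0,0],1],[[0,0,0],[0,0,0],1]]' 20
python3 -m pendant '[[[0.5,0,0],[0,0,0],1],[[0.5,0,0],[0,0,0],1],[[0,0,0],[0,0,0],1]]' 20
python3 look.py 8
```

```text
t: 8.35
tcp_pos: [0.6194, 0.0028, 0.0376]
orientation: [-179.8, 0.0, 96.9]
force: [-8.2, -4.4, 10.5]
opening: 0.0592
t: 8.65
tcp_pos: [0.6202, 0.0031, 0.0376]
orientation: [-179.8, 0.0, 96.9]
force: [-8.8, -3.1, 11.7]
opening: 0.0587
t: 8.95
tcp_pos: [0.6206, 0.0035, 0.0376]
orientation: [-179.9, 0.1, 96.9]
force: [-6.1, -5.6, 8.7]
opening: 0.0589
8.95 [0.62055725 0.00348666 0.03762864] [-1.79863854e+02  8.59295344e-02  9.68547301e+01] [-6.14122733 -5.63428889  8.73670034] 0.058911229242493555
(array([ 0.07975701, -0.55167643,  0.00119127]), array([-0.00237678,  0.00149881, -0.00079189]))
axle_plate 0.71 ((603.0150756835938, 49.659908294677734), (41.902198791503906, 61.32656478881836), 0.13278672099113464)
caster_plate 0.61 ((616.1062622070312, -283.68536376953125), (68.2830581665039, 70.702392578125), 0.002586179878562689)
```

View pics/wrist8.png

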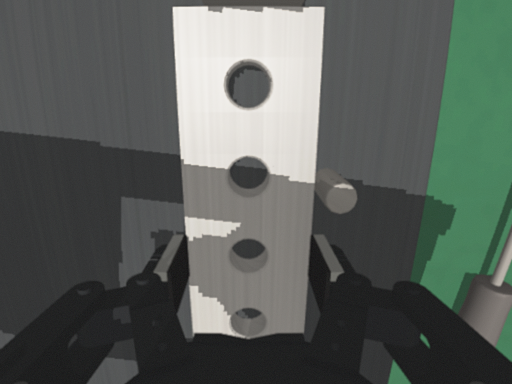

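```bash
python3 -m pendant '[[[0,0.5,0],[0,0,0],1],[[0,0.5,0],[0,0,0],1],[[0,0.5,0],[0,0,0],1],[[0,0,0],[0,0,0],1]]' 20
python3 -m pendant '[[[0.5,0,0],[0,0,0],1],[[0.5,0,0],[0,0,0],1],[[0,0,0],[0,0,0],1]]' 20
python3 -m pendant '[[[0.5,0,0],[0,0,0],1],[[0.5,0,0],[0,0,0],1],[[0,0,0],[0,0,0],1]]' 20
python3 look.py 9
```

```text
t: 9.55
tcp_pos: [0.6209, 0.0035, 0.0375]
orientation: [-179.7, 0.1, 96.9]
force: [-12.2, -7.2, 14.8]
opening: 0.0588
t: 9.85
tcp_pos: [0.6209, 0.0036, 0.0375]
orientation: [-179.7, 0.2, 96.9]
force: [-10.9, -11.1, 13.9]
opening: 0.0591
t: 10.15
tcp_pos: [0.6209, 0.0037, 0.0375]
orientation: [-179.7, 0.2, 96.8]
force: [-10.3, -15.3, 13.2]
opening: 0.0591
10.15 [0.6208906  0.00368136 0.03752554] [-179.72215803    0.22554519   96.84295127] [-10.33415385 -15.25603142  13.15652669] 0.0591331436649366
(array([-0.0739543 , -0.90585102,  0.00468387]), array([-0.00485121,  0.00393408, -0.00100523]))
axle_plate 0.8 ((603.0114135742188, 49.68330383300781), (41.893985748291016, 61.370216369628906), 0.1337936967611313)
caster_plate 0.83 ((616.1134033203125, -283.5059814453125), (68.30014038085938, 74.93115234375), 0.001095010433346033)
```

View pics/wrist9.png

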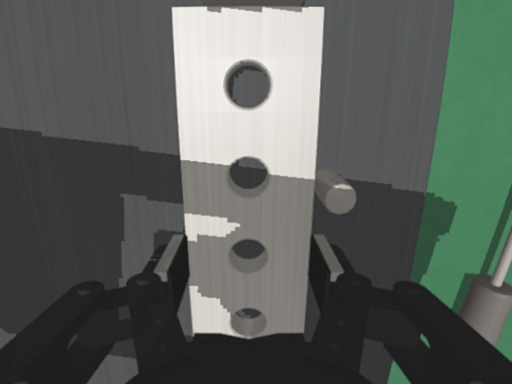

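The TCP has stalled at (0.6209, 0.0037) while force rises in both -x and -y, so the plate is against both the dowels and the stop. I'll relax the push, release and retreat.

```bash
python3 -m pendant '[[[-1,-1,0],[0,0,0],1],[[0,0,0],[0,0,0],0],[[0,0,0],[0,0,0],-1],[[0,0,0],[0,0,0],-1],[[0,0,0],[0,0,0],-1],[[0,0,0],[0,0,0],-1]]' 20
python3 -m pendant '[[[0,0,-5],[0,0,0],-1],[[0,0,-15],[0,0,0],-1],[[0,0,-30],[0,0,0],-1],[[0,0,-40],[0,0,0],-1],[[0,0,-40],[0,0,0],-1],[[0,-30,-20],[0,0,0],-1],[[0,-40,0],[0,0,0],-1],[[0,-40,0],[0,0,0],-1],[[0,-40,0],[0,0,0],-1],[[0,-30,0],[0,0,0],-1]]'
python3 -m pendant '[[[-30,-30,0],[0,0,0],-1],[[-40,-20,0],[0,0,0],-1],[[-40,0,0],[0,0,0],-1],[[-40,0,0],[0,0,0],-1],[[-40,0,0],[0,0,0],-1],[[-30,0,0],[0,0,0],-1],[[0,0,0],[0,0,0],-1],[[0,0,0],[0,0,0],-1]]'
python3 look.py 10
```

```text
t: 10.95
tcp_pos: [0.6217, 0.0062, 0.037]
orientation: [-180.0, -0.0, 96.9]
force: [0.2, -0.1, -0.4]
opening: 0.0855
t: 11.95
tcp_pos: [0.4416, -0.0157, 0.1884]
orientation: [179.9, 0.0, 96.9]
force: [0.5, -0.6, 0.6]
opening: 0.0852
t: 12.75
tcp_pos: [0.42, -0.2406, 0.1883]
orientation: [180.0, 0.0, 96.8]
force: [0.8, 0.7, -0.1]
opening: 0.0854
12.75 [ 0.41999638 -0.24059687  0.1883099 ] [1.79955328e+02 1.91702820e-02 9.67897119e+01] [ 0.76009456  0.73941343 -0.08611525] 0.08538332383553844
(array([2.18739381e+02, 2.27459447e+02, 1.04158007e-01]), array([ 0.00077935,  0.00033533, -0.00192476]))
axle_plate 0.8 ((620.0384521484375, 3.4087448120117188), (61.507450103759766, 220.44932556152344), 7.021191120147705)
caster_plate 0.88 ((616.0985107421875, -285.4935607910156), (68.26936340332031, 74.54401397705078), 0.0020737324375659227)
```

View pics/top10.png

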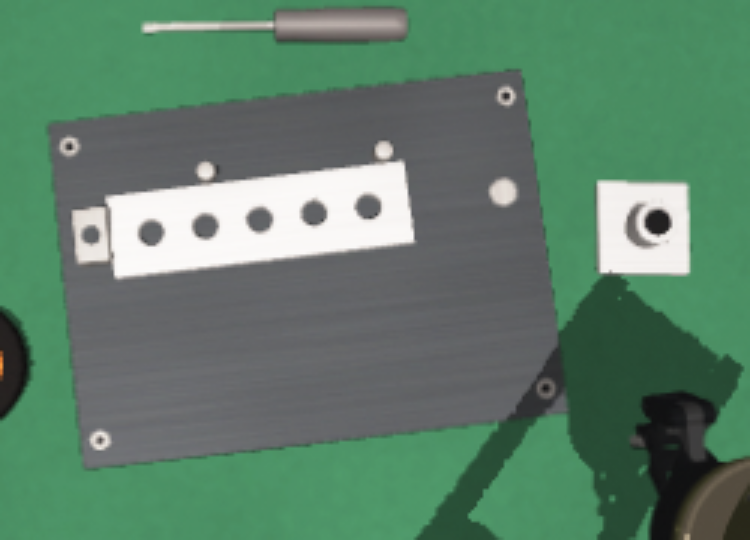

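The plate is against both dowels (px 205,170 and 383,150) and the stop (px 92,235). The measured pose is (620.0, 3.4) mm at 7.0°, against an expected (621.1, 4.4) mm at 6.9°. I'm handing it in.

```bash
python3 -c "
from rig import finish_job
print(finish_job())"
```

```text
the job is handed in; nothing more can be done
None
```

The axle plate is seated against both dowels and the end stop, and I've handed the job in. No verdict is reported, so this rests on my own checks.

- **What I did:** I gripped the plate lightly (20 N) across its width and slid it flat on the bed, turning it about 5.5° to square it up. I then crept in until the arm stalled against the dowels and the stop. After that I relaxed the push, opened the gripper and moved the arm clear, at about 12.8 s of the 43 s allowed.
- **Plate position:** The last top-camera picture puts the plate centre about 1 mm from the computed seated place in each direction, and its angle within 0.1° of the jig's.
- **Caster plate:** It measured within about 1 mm of its start position, so it was not disturbed.
- **Robot:** The gripper is open and touching nothing, with force readings near zero. The highest force component I read was about 15 N.
- **Readings that disagreed:** While the arm blocked the top camera's view of the plate, the network's plate outlines were wrong. I went by the wrist camera, the arm's pose and the forces until the view was clear again. My first move across the bench also went about 30 mm too far, high above the jig, and I corrected it before going down.

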